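# Seat the stage plate of the stereo microscope and turn the stage clips over it

## Robot

A 6-joint arm with a two-finger parallel gripper is mounted at the origin on the work surface. World frame = base frame: x ahead of the robot, y to its left, z up, the work surface at z = 0. Lengths are in m, angles in rad, forces in N, time in s.
With the tool pointing down it reaches from about 0.325 to 0.925 m from the base axis. Payload 3.1 kg.
Tool frame: the origin (TCP) lies at the very end of the fingers, on their centre line; the grasp point (between the pads) lies 19 mm behind it; z points along the fingers, y is the line along which they close (so a half turn about z gives the same grasp; the last joint's range is limited). The gripper opens to 85 mm and grips with 20 to 120 N. Pads are 22 mm wide; open, the fingers measure 114 mm over their backs; the gripper's body (76 mm by 85 mm) begins 54 mm behind the grasp point. The pads swing forward as they close: fully open they stand 13 mm farther back than shut.
Start: joints at [-1.282, 0.217, 1.613, -0, 1.311, -0.112], TCP at [0.244, -0.575, 0.231] pointing down, gripper open.
Joint ranges: [-2.75, 2.75], [-0.78, 2.1], [0.31, 2.55], [-1.13, 4.27], [0.13, 2.63], [-2.58, 2.58]. Speed limits (rad/s): [2.79, 2.79, 3.14, 3.14, 3.14, 3.14].

## Interface

Orientations are given as a rotation vector (axis times angle).
In Python, from bench import arm gives the robot as it stands. Calls block until the motion is done:
- arm.move_pose(position, orientation): joint-space move of the TCP to a pose.
- arm.move_linear(position, max_speed=0.15, rotation=None): straight line of the TCP; rotation=None keeps the orientation; max_speed is the mean speed in m/s.
- arm.movej(angles): joint-space move.
- arm.ungrasp() and arm.clamp(effort=None): open the fingers fully, or close them until they stop; effort is the grip in N (None keeps the last).
- arm.sleep(seconds).
- arm.inverse_kinematics(position, orientation): joint angles nearest the present ones, or None.
- arm.sense(): the state.
- arm.grab_frame(name): name is "scene" or "top"; returns the picture (384x512x3 uint8, red, green, blue); there is no depth.
- arm.get_calibration(name): a dict with "mtx" (3x3 intrinsics, pixels), "dist_coeffs" ([k1, k2, p1, p2, k3] as OpenCV has them; the pictures are not rectified), "extrinsics" (4x4, takes a point from world to camera coordinates). Camera axes: x right, y down, z forward; pixel columns grow to the right and rows downward; lengths in m; the calibration is good to about 2 mm. A picture is of the moment at which its call begins. get_calibration takes no time and is no camera call.
A pose or a line that the arm cannot do raises arm.PlanningError and nothing moves.
- arm.finish_job(): hands the job in; it is judged then, once.
Trained networks look in the newest picture that a camera, given by its name, has taken for a name from the list of things; names that differ only in an ending like _2 or _b are one class to them, and where a whole thing is asked for, a point or a joint stands for the part that bears it (a point fixed in the world has none). Each returns a list of dicts, best first, with "score" (0 to 1); they miss things now and then, are a little off and sometimes report something else, mostly with a low value. They report only what shows in the picture. A call takes as long as a camera call. They do not tell look-alikes from the thing itself.
- arm.find_in(label, camera): "extent" ([left, top, right, bottom] in pixels, round what is visible of it).
- arm.trace(label, camera): "mask" (384x512 bool, what is visible of it) and "extent" ([left, top, right, bottom] in pixels, round what is visible of it).
The state is a dict: "time": time; "q": joint angles; "joint_velocities": joint speeds; "effort": joint torques, N m; "tcp_pos": TCP position; "tcp_rot": TCP orientation; "force": force on the tool from outside, world axes, zero at the start; "ft_torque": the same for the moment, N m; "width": finger opening in m; "grip_force": force on a finger pad.
Only numpy, scipy, OpenCV 4.12 (cv2) and the standard library are available. Lean on these libraries where they do the work, as an engineer would, in place of code of your own. Each camera call takes 0.05 s, during which the arm holds its last target. There are 200 camera calls.

## Task

Get the microscope stage ready for looking at biopsy cores: with the fingertips, push the loose round stage plate across the base until it drops into its round recess and lies flush. Then turn both stage clips in by their tabs, so that each tab is well in over the plate. Never lift the plate, treat it gently (it is glass), and leave the jar, the gel bottle and the biopsy device as they are.

Things in the scene. Friction and masses are not known exactly. Their poses are not given: they have to be found in the camera images.
- stand: fixed stereo microscope stand: flat grey base 280 x 200 x 24 mm (x, y, high); origin on the table under its centre. Front edge (x = -140 mm) towards the robot. A 32 mm pole, 260 mm high, at x = +115, y = 0 carries the white head, swung aside past the rear left corner, 110 mm from the pole, its eyepieces up to 220 mm above the table. The base top is flat and free but for recess, clips and pole
- recess (a point): centre of the floor of the round recess in the top of the base, 45 mm in front of the centre of the base; recess 97.5 mm in diameter, 6 mm deep, black floor; its floor lies 18 mm above the table; axes as the stand's
- plate: loose round glass stage plate, 95 mm in diameter, 6 mm thick, about 100 g, white on top, black beneath; origin at the centre of its underside. Starts flat on the base in front of the recess, partly over it and partly past the base's front edge. Slides easily, stays level until nearly over the recess, then drops in, its top flush with the base
- clip_left (a joint): left (+y) steel stage clip: angle (rad) about its upright pivot. 0: points straight to the stand's front; positive: tab turned inwards over the recess; negative: outwards. Range -0.6 to 1.0, light friction (0.3 N at the tab), stays where left. Starts outwards, clear of the plate's way. The tab is over the seated plate's rim at about 0.36 and well in from 0.6
- clip_right (a joint): right (-y) stage clip, the mirror image of the left: again positive is inwards
- left_pivot (a point): pivot of the left clip, at the height of the top of the base: 60 mm behind and 72 mm to the left (+y) of the recess centre in the stand's axes. Steel stud 15 mm in diameter, 9 mm high
- right_pivot (a point): pivot of the right clip, 60 mm behind and 72 mm to the right (-y) of the recess centre
- left_tab (a point): middle of the turned-up tab at the free end of the left clip, 70 mm from the pivot, 9 mm above the base top. Tab: upright plate 12 mm wide across the clip, 2.5 mm thick, 2 to 15 mm above the base top. The clip's leaf is 10 mm wide, 2 to 3.5 mm above the base top (it passes over a seated plate, but not over one that stands proud)
- right_tab (a point): the same point of the right clip
- jar: bystander: clear specimen jar with an orange lid, 42 mm in diameter, 62 mm high, stands left of the front of the base; origin at the centre of its underside
- gel: bystander: pale blue gel bottle with a white label and conical nozzle, 58 mm in diameter, 180 mm high, stands left of the base; origin at the centre of its underside
- biopsy: bystander: white and green biopsy device lying right of the base's front half, body 135 x 40 x 22 mm along its x, sheathed needle 110 mm longer on its +x end; origin on the table under the middle of its body
Mind the look-alikes: they are no part of the job. What is shaped like the plate but red or turquoise is not meant.

How it is judged:
By the outcome, as a careful person would: the job done as asked, in the order asked, and still so for the second after the job is handed in, with the robot touching nothing.
It also fails if it takes over 58 s, if anything falls off the work surface, if the arm or the gripper's body presses on something with over 40 N, if the wrist force passes 120 N, or if a joint passes its speed limit or range.

## Working session

There is one attempt and no reset: what is moved stays moved. The work goes in short steps, each a Python script; the robot and the scene stay as the last script left them, time stands still between calls to the robot, and variables do not carry over. Pictures are saved under pics/ and viewed, at most 10 in all, crops included, and the job is handed in when it is done.

```bash
mkdir -p pics; ls
python3 - <<'E'
from bench import arm
import cv2, numpy as np
for n in("scene","top"):
    f=arm.grab_frame(n); cv2.imwrite(f"pics/{n}0.png",cv2.cvtColor(f,cv2.COLOR_RGB2BGR))
    c=arm.get_calibration(n); print(n,c)
    for l in("plate","stand","clip_left","clip_right","jar","gel","biopsy"):
        print(l,[(d["score"],np.round(d["extent"])) for d in arm.find_in(l,n)])
s=arm.sense();print(s)
E
```

```text
pics
scene {'mtx': array([[438.67480503,   0.        , 253.64538702],
       [  0.        , 438.67480503, 191.07333282],
       [  0.        ,   0.        ,   1.        ]]), 'dist_coeffs': array([-0.04249283,  0.        ,  0.        ,  0.        ,  0.        ]), 'extrinsics': array([[ 0.8396162 ,  0.54317303,  0.002773  , -0.48192265],
       [ 0.40057873, -0.61573532, -0.67853275, -0.17103148],
       [-0.36685326,  0.5708179 , -0.73456492,  1.24170246],
       [ 0.        ,  0.        ,  0.        ,  1.        ]])}
plate [(0.92, array([221., 180., 258., 208.])), (0.88, array([148., 181., 190., 215.])), (0.86, array([241., 140., 283., 166.])), (0.66, array([185., 152., 224., 179.])), (0.27, array([222., 225., 253., 251.]))]
stand [(0.78, array([200., 175., 424., 296.]))]
clip_left [(0.45, array([281., 186., 302., 214.]))]
clip_right [(0.44, array([221., 225., 254., 248.]))]
jar [(0.8, array([300., 140., 320., 164.]))]
gel [(0.62, array([359., 120., 390., 186.]))]
biopsy [(0.66, array([105., 242., 190., 311.]))]
top {'mtx': array([[445.20489903,   0.        , 248.46965408],
       [ 
[... 1025 characters left out ...]
]))]
{'time': 0.8, 'q': array([-1.28222882e+00,  2.16820771e-01,  1.61336834e+00, -4.40954910e-07,
        1.31130272e+00, -1.12184694e-01]), 'joint_velocities': array([-1.64400054e-04, -9.78576811e-06, -1.24239542e-04, -4.17273977e-04,
       -1.86489907e-03, -1.39420838e-03]), 'effort': array([-1.16743846e-03, -3.96837366e+01, -3.04235423e+01, -1.40703219e-04,
        5.10566497e-04, -3.09022759e-06]), 'tcp_pos': array([ 0.24385755, -0.57549796,  0.23136603]), 'tcp_rot': array([3.07863651e+00, 6.25276243e-01, 1.32815844e-05]), 'force': array([-0.64672017, -0.03976951,  0.42821949]), 'ft_torque': array([-0.01725015, -0.02361104, -0.01126837]), 'grip_force': 0.0, 'width': 0.0855613867015744}
```

Run:
```python
import cv2
a=cv2.imread("pics/top0.png")[20:290,110:390]; cv2.imwrite("pics/topc.png",cv2.resize(a,None,fx=2.2,fy=2.2,interpolation=cv2.INTER_CUBIC)[:600])
```

```text
(no output)
```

View pics/topc.png

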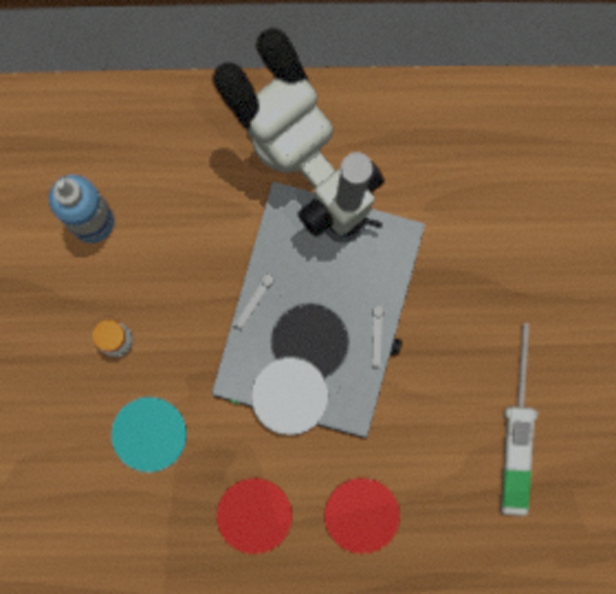

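View pics/scene0.png

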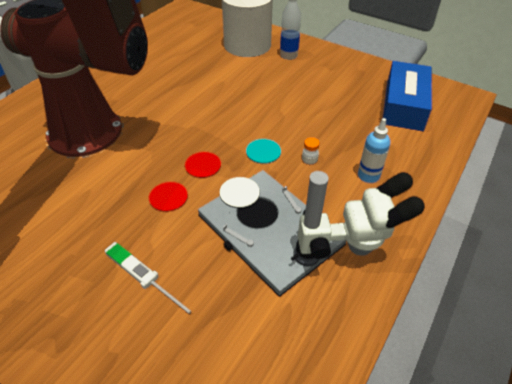

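The top crop shows candidates at full-frame pixels: white disc (242,200), turquoise (178,217), red (226,254) and red (274,254). The white one lies on the base, partly over the black recess (251,175), so it is the plate. The crop confirms it. Next I fit the stand, plate and clip angles.

```bash
cat > h.py <<'E'
from bench import arm
import cv2, numpy as np
from scipy.optimize import least_squares
from scipy.spatial.transform import Rotation as R
C={n:arm.get_calibration(n) for n in("scene","top")}
def proj(n,P):
    c=C[n];E=c["extrinsics"]
    return cv2.projectPoints(np.atleast_2d(np.float64(P)),cv2.Rodrigues(E[:3,:3])[0],E[:3,3],c["mtx"],c["dist_coeffs"])[0][:,0]
def unproj(n,uv,z):
    c=C[n];E=c["extrinsics"]
    r=cv2.undistortPoints(np.float64(uv).reshape(-1,1,2),c["mtx"],c["dist_coeffs"])[:,0]
    d=np.c_[r,np.ones(len(r))]@E[:3,:3]; o=-E[:3,:3].T@E[:3,3]
    return o+d*((z-o[2])/d[:,2])[:,None]
def grab(n,name=None):
    f=arm.grab_frame(n)
    if name: cv2.imwrite(f"pics/{name}.png",f[:,:,::-1])
    return f
def blob(mask,near):   # min enclosing centre of blob nearest to pixel
    k,l,s,c=cv2.connectedComponentsWithStats(mask.astype(np.uint8))
    ok=[i for i in range(1,k) if s[i,4]>60]
    i=min(ok,key=lambda i:np.hypot(*(c[i]-near)))
    return l==i,c[i],s[i]
def plate(f,n,near):
    h=cv2.cvtColor(f,cv2.COLOR_RGB2HSV); m,c,s=blob((h[...,2]>165)&(h[...,1]<35),near)
    return unproj(n,c,.030)[0],c,s
def down(psi): return (R.from_euler("z",psi)*R.from_euler("x",np.pi)).as_rotvec()
E
python3 - <<'E'
from h import *
I={n:cv2.imread(f"pics/{n}0.png")[:,:,::-1].copy() for n in C}
for n,near in(("top",(242,200)),("scene",(239,193))): print(n,plate(I[n],n,near))
k=lambda x,y:(110+x/2.2,20+y/2.2)
obs={"top":[k(214,395),k(366,436),k(424,225),k(272,183)],"scene":[(262,172),(199,212),(281,291),None]}
L=np.array([[-.14,.1],[-.14,-.1],[.14,-.1],[.14,.1]])
pts=[]
for n in C:
    g=cv2.cvtColor(I[n],cv2.COLOR_RGB2GRAY)
    for l,o in zip(L,obs[n]):
        if o is None: continue
        z=.024
        o2=cv2.cornerSubPix(g,np.float32([[o]]),(4,4),(-1,-1),(3,30,.01))[0,0] if n=="top" and l[0]<0 else np.array(o)
        if n=="scene": pass
        pts.append((n,l,o2))
def W(p,l,z=.024):
    c,s=np.cos(p[2]),np.sin(p[2]);return np.array([p[0]+c*l[0]-s*l[1],p[1]+s*l[0]+c*l[1],z])
f=lambda p:np.concatenate([proj(n,W(p,l))[0]-o for n,l,o in pts])
s=least_squares(f,[.55,0,-.27],loss="soft_l1");p=s.x;print(p,np.round(f(p).reshape(-1,2),1))
rc=np.array([-.045,0]);print("recess",W(p,rc))
# clips: bright leaf pixels -> angle via free end far pixel
from itertools import product
for n in C:
    im=I[n].copy()
    for l in list(L)+[rc]: cv2.circle(im,tuple(np.int32(np.round(proj(n,W(p,l))[0]))),1,(255,0,0),-1)
    for sg in(1,-1):
        pv=np.array([.015,.072*sg])
        g=cv2.cvtColor(im,cv2.COLOR_RGB2GRAY).astype(float)
        best=max(np.arange(-.6,1,.02),key=lambda a:np.mean([g[tuple(np.int32(np.round(proj(n,W(p,pv+r*np.array([-np.cos(a),-sg*np.sin(a)]),.028))[0]))[::-1])] for r in np.linspace(.01,.068,20)]))
        print(n,sg,best)
        for r in(0,.07): cv2.circle(im,tuple(np.int32(np.round(proj(n,W(p,pv+r*np.array([-np.cos(best),-sg*np.sin(best)]),.028))[0]))),1,(0,255,0),-1)
    x,y={"top":(195,90),"scene":(180,150)}[n]
    cv2.imwrite(f"pics/fit_{n}.png",cv2.resize(im[y:y+150,x:x+130,::-1],None,fx=3,fy=4*.75,interpolation=cv2.INTER_CUBIC))
cv2.imwrite("pics/fit.png",np.hstack([cv2.imread(f"pics/fit_{n}.png") for n in C]))
E
```

```text
top (array([0.5152713 , 0.02727235, 0.03      ]), array([241.27563396, 199.55788313]), array([225, 183,  34,  34, 907], dtype=int32))
scene (array([0.53475137, 0.04224796, 0.03      ]), array([249.49753347, 189.73713883]), array([ 220,  171,   66,   36, 1419], dtype=int32))
[ 0.62692285 -0.01309137 -0.28341726] [[ 0.2 -2.4]
 [-1.5 -2.8]
 [-0.5 -0.5]
 [ 0.1 -0.2]
 [ 1.9 -0.6]
 [ 0.  -1.8]
 [-0.1 -1.4]]
recess [ 5.83718102e-01 -5.07651452e-04  2.40000000e-02]
scene 1 -0.2999999999999997
scene -1 -0.21999999999999964
top 1 -0.2999999999999997
top -1 -0.21999999999999964
```

View pics/fit.png

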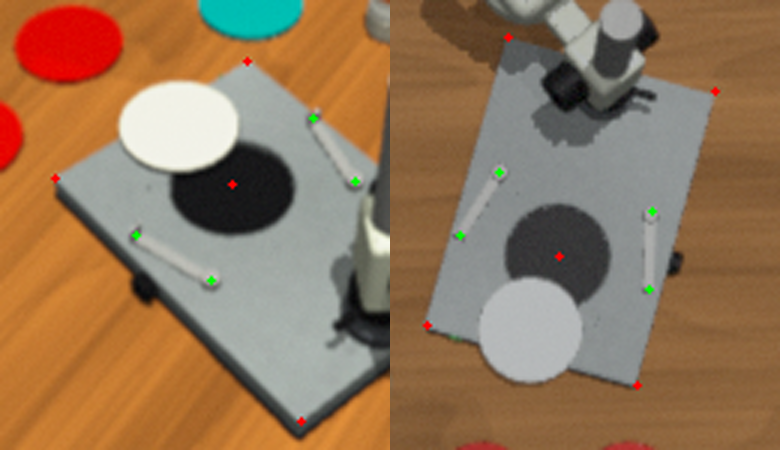

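Fit residuals are about 1–2 px. The stand is at (0.627,-0.013) with yaw -0.283, and the clips are at -0.30 and -0.22. Next I find the open fingertip height by a guarded touch on free table.

Run:
```python
from h import *
q=arm.sense()["q"]
c=[(abs(np.array(j)-q).max(),a) for a in(np.pi/2,-np.pi/2) if (j:=arm.inverse_kinematics([.40,-.175,.08],down(a))) is not None]
print(c);a=min(c)[1]
arm.move_pose([.40,-.175,.08],down(a)); arm.move_linear([.40,-.175,.006],.1)
arm.sleep(.15);b=arm.sense()["force"][2];z=.006
while z>-.017:
    z-=.0015; arm.move_linear([.40,-.175,z],.02); s=arm.sense()
    df=s["force"][2]-b
    if abs(df)>2: break
print("z",z,s["tcp_pos"],df,s["time"])
arm.move_linear([.40,-.175,.10],.2);print(arm.sense()["time"])
for phi in(-.386,-.386+np.pi,-.386-np.pi):
    print(phi,arm.inverse_kinematics([.46,.05,.1],down(phi)))
```

```text
[(np.float64(0.7087959098889476), 1.5707963267948966), (np.float64(2.6803444361089332), -1.5707963267948966)]
z -0.013499999999999998 [ 0.40034905 -0.17521235 -0.01314245] 5.081557411126256 6.7583
7.475
-0.386 [-4.35953434e-02  3.14210087e-02  2.09011530e+00 -4.44089210e-16
  1.02005634e+00  1.91320098e+00]
2.755592653589793 [-0.04359534  0.03142101  2.0901153   0.          1.02005634 -1.22839167]
-3.5275926535897932 [-0.04359534  0.03142101  2.0901153   0.          1.02005634 -1.22839167]
```

Open tips sit 13 mm behind the TCP. I'll push with the open fingers straddling the plate like a V.

```bash
cat >> h.py <<'E'
ST=np.array([.62692,-.01309,-.28342])
def S(x,y,z=0):   # point relative to recess centre in stand axes -> world
    c,s=np.cos(ST[2]),np.sin(ST[2]);x=x-.045
    return np.array([ST[0]+c*x-s*y,ST[1]+s*x+c*y,z])
E
python3 - <<'E'
from h import *
P=np.array([.5153,.0273]);G=S(0,0)[:2];v=G-P;phi=np.arctan2(v[1],v[0]);u=v/np.linalg.norm(v)
q=arm.sense()["q"]
psi=min((phi,phi+np.pi),key=lambda a:abs(np.array(arm.inverse_kinematics([*(P-.055*u),.1],down(a)))-q).max())
at=lambda c,d,z:[*(c-d*u),z]
arm.move_pose(at(P,.055,.08),down(psi)); arm.move_linear(at(P,.055,.0138),.12)
arm.sleep(.1);b=arm.sense()["force"]
arm.move_linear(at(P,.036,.0138),.06)
for t in(.25,.5,.75,.9):
    arm.move_linear(at(P+v*t,.032,.0138),.04);s=arm.sense();print(t,np.round(s["force"]-b,2),s["tcp_pos"],s["time"])
f=grab("top","push1");g=grab("scene")
print(plate(f,"top",proj("top",[*(P+v*.9),.03])[0]),psi)
a=f[120:240,180:320,::-1];c=g[150:270,180:320,::-1]
cv2.imwrite("pics/push1c.png",cv2.resize(np.hstack([a,c]),None,fx=2.8,fy=2.8,interpolation=cv2.INTER_CUBIC))
E
```

```text
0.25 [-0.32 -0.9   0.64] [0.50291627 0.03234881 0.01381247] 10.375
0.5 [-0.75  0.36  1.53] [0.52016007 0.02532111 0.0138291 ] 10.9833
0.75 [-0.09 -0.57  0.24] [0.53727493 0.01837898 0.013838  ] 11.5917
0.9 [-0.24  0.43  0.22] [0.54769391 0.01415943 0.01391883] 12.0167
(array([ 0.58936846, -0.0838204 ,  0.03      ]), array([281.24418605, 171.86046512]), array([280, 159,   4,  27,  86], dtype=int32)) 2.7555537816899673
```

View pics/push1c.png

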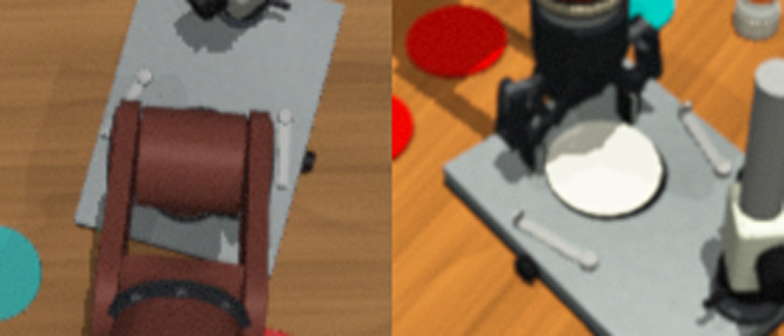

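The scene view shows the plate (crop 604,167) caged between the fingers, nearly over the recess and slightly proud. I continue slowly.

Run:
```python
from h import *
P=np.array([.5153,.0273]);G=S(0,0)[:2];v=G-P;u=v/np.linalg.norm(v)
b=arm.sense()["force"]
for e in np.arange(-.004,.0061,.002):
    arm.move_linear([*(G+(e-.032)*u),.0138],.03);s=arm.sense();df=s["force"]-b
    f=grab("scene");h=cv2.cvtColor(f,cv2.COLOR_RGB2HSV);m,c,st=blob((h[...,2]>165)&(h[...,1]<35),proj("scene",[*G,.027])[0])
    print(round(e,4),np.round(df,2),c,st)
    if np.linalg.norm(df)>6: break
print(proj("scene",[*G,.024]),proj("scene",[*G,.030]))
arm.move_linear([*(G-.06*u),.0138],.15)
arm.move_linear([*(G-.11*u),.12],.25);print(arm.sense()["time"])
f=grab("top");g=grab("scene")
a=f[100:240,180:320,::-1];c=g[150:290,180:320,::-1]
cv2.imwrite("pics/push2c.png",cv2.resize(np.hstack([a,c]),None,fx=2.8,fy=2.8,interpolation=cv2.INTER_CUBIC))
```

```text
-0.004 [ 0.2   0.35 -0.53] [260.50608696 208.36173913] [ 236  181   52   46 1150]
-0.002 [ 0.38  0.23 -0.53] [261.33242507 209.20708447] [ 236  181   51   47 1101]
0.0 [0.4  0.32 0.82] [262.24374421 209.83039852] [ 237  182   52   46 1079]
0.002 [ 0.39 -0.56  0.45] [260.92196405 236.12362999] [ 199  182  105  108 4562]
0.004 [ 0.21 -0.33 -0.24] [245.45945946 202.41891892] [239 198  14  12  74]
0.006 [ 0.3  -1.12 -0.37] [245.55294118 202.71764706] [239 198  15  12  85]
[[257.10606404 211.41365346]] [[257.12854755 209.72664737]]
14.925
```

View pics/push2c.png

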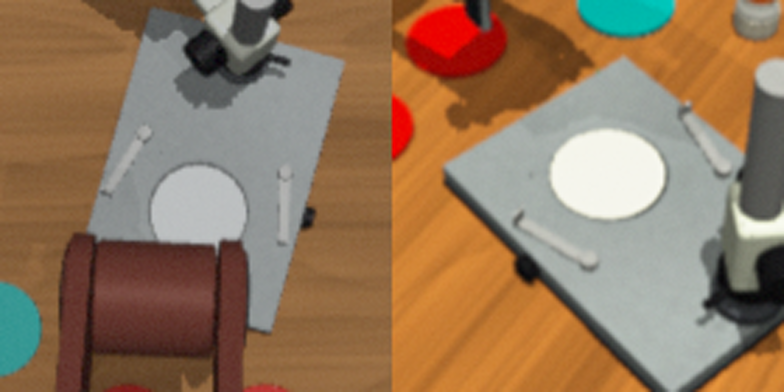

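The plate lies flush: it is at scene pixel (257.1,211.8) against a predicted flush (257.1,211.4), with an even dark gap ring and no shadow. Next come the clips, with fingers shut.

```bash
cat > clip.py <<'E'
import sys
from h import *
def clip(sg,a0,a1,r=.068,z=.031):
    def pose(a,off,z):
        t=np.array([np.sin(a),-sg*np.cos(a)]);d=np.array([-np.cos(a),-sg*np.sin(a)])
        return S(*(np.array([.06,.072*sg])+r*d-off*t),z), ST[2]+np.arctan2(t[1],t[0])
    q=arm.sense()["q"]; best=[]
    for k in(0,np.pi):
        J=[arm.inverse_kinematics(p,down(y+k)) for p,y in(pose(a0,.03,z),pose(a1,.017,z))]
        if all(j is not None for j in J): best.append((abs(np.array(J[0])-q).max()+abs(np.array(J[1])-J[0]).max(),k))
    k=min(best)[1]; print("cost",best)
    p,y=pose(a0,.032,.10); arm.move_pose(p,down(y+k))
    p,y=pose(a0,.032,z); arm.move_linear(p,.12); arm.sleep(.1); b=arm.sense()["force"]
    for a in np.linspace(a0,a1,7):
        p,y=pose(a,.017,z); arm.move_linear(p,.05,down(y+k)); s=arm.sense(); print(round(a,2),np.round(s["force"]-b,2),s["time"])
    p,y=pose(a1,.04,z); arm.move_linear(p,.12)
    p[2]=.12; arm.move_linear(p,.2)
E
python3 - <<'E'
from clip import *
arm.clamp(20); print(arm.sense()["width"])
clip(1,-.30,.78)
print(arm.sense()["time"])
f=grab("scene","c1")
cv2.imwrite("pics/c1c.png",cv2.resize(f[130:300,180:340,::-1],None,fx=3,fy=3,interpolation=cv2.INTER_CUBIC))
E
```

```text
0.00011426098757566034
cost [(np.float64(3.110841091224129), 3.141592653589793)]
-0.3 [-0.4  -0.28  1.02] 18.7333
-0.12 [0.33 0.14 0.6 ] 19.1333
0.06 [-1.    0.31  0.94] 19.5333
0.24 [ 0.4  -0.02  0.81] 19.9333
0.42 [0.3  0.14 1.42] 20.3333
0.6 [-0.25 -0.34  1.02] 20.7333
0.78 [-0.62 -0.09  1.45] 21.1333
22.0667
```

View pics/c1c.png

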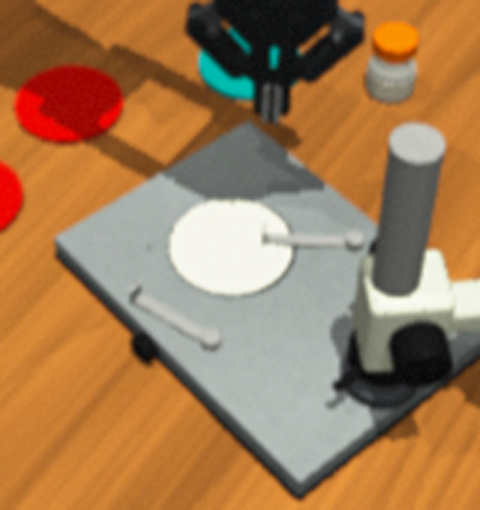

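The left clip is now well over the plate, with its tab at crop (266,238). Next the right clip, then back clear and measure both angles.

Run:
```python
from clip import *
clip(-1,-.22,.78)
arm.move_linear([.36,-.20,.20],.25); print(arm.sense()["time"])
for n in C:
    f=grab(n); g=cv2.cvtColor(f,cv2.COLOR_RGB2GRAY).astype(float)
    x,y={"top":(195,90),"scene":(180,150)}[n]
    cv2.imwrite(f"pics/fin_{n}.png",cv2.resize(f[y:y+150,x:x+130,::-1],None,fx=3,fy=3,interpolation=cv2.INTER_CUBIC))
    for sg in(1,-1):
        for a in(.6,.7,.78,.85): print(n,sg,a,np.round(proj(n,S(.06-.07*np.cos(a),sg*(.072-.07*np.sin(a)),.033))[0]*3-np.array([3*x,3*y])))
cv2.imwrite("pics/fin.png",np.hstack([cv2.imread(f"pics/fin_{n}.png") for n in C]))
```

```text
cost [(np.float64(1.4400491821181876), 0)]
-0.22 [-1.3   0.11 -0.54] 24.1167
-0.05 [-0.44  0.45  0.02] 24.5
0.11 [-1.55 -0.45 -1.09] 24.8833
0.28 [-0.35 -0.01 -0.07] 25.2667
0.45 [-1.18 -0.1  -1.12] 25.65
0.61 [-0.34 -0.65 -0.3 ] 26.0333
0.78 [-1.34 -0.68  0.56] 26.4167
28.5417
scene 1 0.6 [265. 157.]
scene 1 0.7 [263. 164.]
scene 1 0.78 [263. 170.]
scene 1 0.85 [262. 174.]
scene -1 0.6 [201. 200.]
scene -1 0.7 [210. 199.]
scene -1 0.78 [218. 200.]
scene -1 0.85 [224. 200.]
top 1 0.6 [134. 241.]
top 1 0.7 [141. 238.]
top 1 0.78 [147. 236.]
top 1 0.85 [151. 233.]
top -1 0.6 [203. 260.]
top -1 0.7 [198. 254.]
top -1 0.78 [195. 249.]
top -1 0.85 [192. 244.]
```

View pics/fin.png

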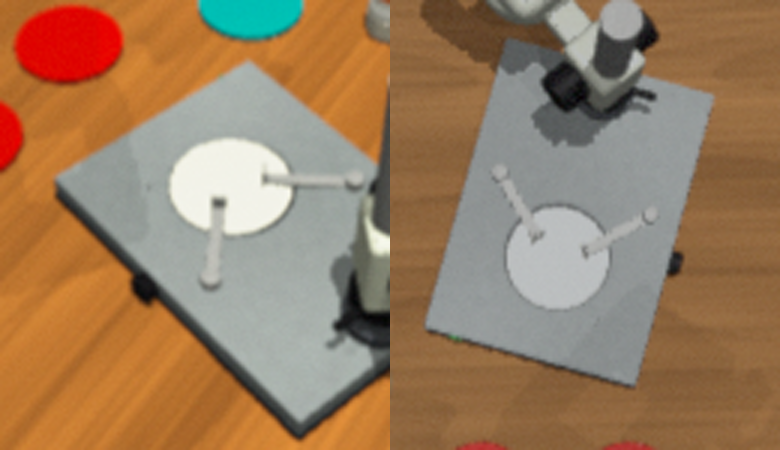

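Both tabs, at top-view (538,235) and (587,252), match about 0.78 rad. The plate is flush and the arm is clear, so I hand in.

```bash
python3 -c "
from bench import arm
print(arm.finish_job())"
```

```text
the job is handed in; nothing more can be done
None
```

The job is handed in: the plate lies flush in its recess, both clips are turned in to about 0.78 rad over it, the arm kept clear of the jar, gel bottle and biopsy device, and the last motion ended at 28.5 s on the robot's clock.

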